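# Check-weigh a drying sample and sort it: wet or dry

### The arm

A 7-joint arm with a two-finger parallel gripper is mounted at the origin on a cart in front of the work surface, level with it; the furniture and walls round the work are solid. World frame = base frame: x ahead of the robot, y to its left, z up, the work surface at z = 0. Lengths are in m, angles in rad, forces in N, time in s.
With the tool pointing down it reaches from about 0.4 to 0.85 m from the base axis. Payload 10.4 kg.
Tool frame: the origin (TCP) lies on the centre line of the jaws, within the pads' length; the fingertips stand 8 mm ahead of it and the grasp point (between the pads) lies 11 mm behind it (r.nose_length is the distance from the TCP to the fingertips, in m); z points along the fingers, y is the direction in which the jaws open and shut (so a half turn about z gives the same grasp; the last joint's range is limited). The gripper opens to 87 mm and grips with 3 to 60 N. Pads are 19 mm wide; open, the fingers measure 117 mm over their backs; the gripper's body (75 mm by 190 mm) begins 51 mm behind the grasp point.
Start: joints at [-1.316, 0.332, -0.065, 1.46, 0.022, 1.35, -0.088], TCP at [0.171, 0.601, 0.231] pointing down, gripper open.
Joint ranges: [-2.6, 2.6], [-0.5, 2.12], [-1.47, 1.34], [0.16, 2.42], [-1.27, 4.41], [0.06, 2.06], [-2.6, 2.6]. Speed limits (rad/s): [2.22, 2.22, 2.79, 2.79, 3.14, 3.14, 3.14].

### API

Orientations are given as a unit quaternion [x, y, z, w].
In Python, from bench import r, imaging, job gives the robot as it stands. The module is installed in compiled form; this text tells all that it offers.
- The arm moves only by the tool servo_tool, never from a script. Its argument "deltas" is text: rows parted by semicolons, each of 7 numbers parted by spaces: the shift along the world's x, y, z in units of 40 mm (1.0 is 40 mm), then the turn, a rotation vector about the world's x, y, z in units of 8 degrees (1.0 is 8 degrees), then the closure, from 0 (fully open) to 1 (shut). In form: x y z rx ry rz hand; .... A call has 1 to 5 rows; each row shifts and turns the commanded pose from where the row before left it; what a row does not reach is not made up. A row lasts 1/8 s, in which the tool goes at most 62.5 mm and 10.7 degrees, less where a joint would pass 70% of its speed; a pose out of reach is approached as far as the arm can. A call is refused whole if a number of a shift passes 1 or a number of a turn 1, either way. A call with a gripper value outside its range is refused whole. The fingers move at their own pace and stop on an object; "newtons" is the grip in N (left out, the last holds). Time passes only in rows, so rows that do not move let the fingers close. It gives the time, the measured TCP pose, the force and the opening at its end, in the units of the state.
- r.read_state(): the state, without advancing time (a new reading comes with each control period).
- imaging.camera(name): name is "scene" or "side" or "wrist"; returns a dict with "color" (384x512x3 uint8, red, green, blue), "z_map" (384x512 float32, m along the optical axis (not along the pixel's ray), 0 where there is no reading), "camera_matrix" (3x3 intrinsics, pixels), "R" (3x3) and "t" (3): a world point X has camera coordinates R X + t. Camera axes: x right, y down, z forward; pixel columns grow to the right and rows downward; lengths in m; the calibration is good to about 2 mm. A picture is of the moment at which its call begins.
- job.close_job(): hands the job in, once; it reports no verdict.
The state is a dict: "time": time; "joint_positions": joint angles; "joint_vel": joint speeds; "joint_torque": joint torques, N m; "ee_pos": TCP position; "eef_rot": TCP orientation; "ft_force": force on the tool from outside, world axes, zero at the start; "torque": the same for the moment, N m; "width": finger opening in m.
Only numpy, scipy, OpenCV 4.12 (cv2) and the standard library are available. Lean on these libraries where they do the work, as an engineer would, in place of code of your own. Each camera call takes 0.05 s, during which the arm holds its last target. There are 200 camera calls.

### The job

Set the tall weighing bottle upright on the pan of the beam balance, let go, and nudge the sliding poise gently along the beam, pushing its knob without gripping it, until the beam, left alone, rests level. If the poise then stands farther from the pan than the small brass limit index, the sample is still wet and the bottle goes into the steel oven tray; if it stands nearer the pan than the index, the sample is dry and the bottle goes onto the white porcelain desiccator plate. Leave the poise where it balanced, set the bottle down gently and keep it upright, never lean on the pan, the beam or the poise, and leave the other things on the bench alone.

Things in the scene. Friction and masses are not known exactly. Their poses are not given: they have to be found in the camera images.
- sample: the tall glass weighing bottle with ground lid that is to be weighed: round, 37 mm across the lid, 32 mm across the body, 71 mm tall; origin at the centre of its underside, z up. Body from 0 to 50 mm height, lid (fixed on) above. Weighs 110 to 190 g, not known beforehand. Starts standing on the bench in front of the balance.
- balance: the fixed grey mechanical beam balance: base 315 mm (y) by 105 mm (x), 26 mm high; origin on the bench under the beam's pivot, which is 78 mm up. Its y axis runs along the beam: pan 90 mm from the pivot at +y, beam to -y. A post 97 mm high at y = -186 mm bears the tilt scale for the beam's pointer (long middle tick = level).
- beam (a joint): tilt of the beam, rad: 0 level, positive pan down (poise must go out, away from the pan), negative pan up; stops at -0.09 and +0.09 (empty pan: -0.09). Damped, settles in 1.5 s when only the bottle touches it; a finger touching the poise falsifies it. Between the stops 1 mm of poise travel outwards lowers the tilt by 0.0074 rad; at a stop only the sign is known.
- pan_top (a point): centre of the pan's flat floor (round steel pan, floor 87 mm across inside a lip 3.5 mm high), about 106 mm above the bench when the beam is level; the pan rises or sinks by 8 mm at the stops and always stays level. Where on the pan the bottle stands does not change the weighing.
- poise (a joint): position of the sliding poise along the beam in m, 0 to 0.11: 0 is nearest the pan (40 mm from the pivot), growing away from the pan. It starts between 0 and 0.02 and stays where it is left; it slides with 1.5 N friction. The balance point lies between 0.035 and 0.105, depending on the bottle's weight.
- poise_knob (a point): middle of the poise's steel knob, 18 mm in diameter, 18 mm high, on a 15 mm neck, 49 mm above the rail's axis (127 mm above the bench with the beam level; up to 14 mm higher or lower at a stop; it leans with the beam). The dark block below (26 mm along the beam, 28 mm across) has its top 33 mm under this point, the rail's top is 43 mm under it: fingers above the rail can push the knob either way.
- poise_edge (a point): end of the poise's reading edge, a small steel tongue reaching from the middle of the poise to the front rail; moves with the poise. Where it stands along the balance's y axis is compared with index_tip (more negative y = farther out).
- index_tip (a point): tip of the small brass limit index clamped on the front graduated rail, a 7 mm wide rider with an upright point. It stands 90 to 125 mm from the pivot and stays there. Compare its place along the balance's y axis with poise_edge.
- oven_tray: fixed shallow rectangular tray of bare steel, 100 mm (x) by 120 mm (y), 16 mm high, 3 mm walls and floor; origin at the centre of its underside. For a wet (heavy) sample.
- desiccator_plate: fixed round white porcelain plate with holes, 110 mm across, its flat top 14 mm above the bench; origin at the centre of its underside. For a dry (light) sample.
- small_bottle: bystander: a shorter weighing bottle, 37 mm across, 51 mm tall, behind the right end of the balance; origin at its underside.
- crucible: bystander: a white lidded porcelain crucible, 45 mm across, 43 mm high, at the front left of the balance; origin at its underside.
- tweezers: bystander: steel tweezers 120 mm long, lying behind the tray and plate; origin at the underside of the middle.
Things that resemble listed ones, but are neither listed nor needed, are in the scene too. What is shaped like the sample but blue, green or turquoise is not meant.

How it is judged:
On the way, in this order (a step that is already met when the one before it is completed fails the run):
1. the bottle stands on the pan and is let go (contact force between sample and pan above 0.4 N and contact force between the fingers and sample below 0.05 N), for 0.2 s.
2. with the bottle on the pan and the robot touching neither the balance nor the bottle, the beam rests level (within 0.03 rad) (all of step 1 and contact force between the fingers and balance below 0.05 N and value of joint beam between -0.03 and 0.03 rad and velocity of joint beam between -0.05 and 0.05 rad/s), for 0.5 s.
At the end, for the whole second after the job is handed in: The bottle stands upright and still, released: flat in the oven tray if the poise was left farther out than the limit index, wholly on the desiccator plate (within 42 mm of its centre) if nearer the pan; within 5 mm of the index either place is right (((y of poise_edge in the frame of index_tip below 0.005 m and (x of sample in the frame of oven_tray between -0.035 and 0.035 m and y of sample in the frame of oven_tray between -0.045 and 0.045 m and z of sample in the frame of oven_tray below 0.006 m)) or (y of poise_edge in the frame of index_tip above -0.005 m and (horizontal distance between sample and desiccator_plate below 0.042 m and z of sample in the frame of desiccator_plate between 0.01 and 0.018 m))) and angle between sample's own z axis and vertical below 0.1 rad and linear speed of sample below 0.02 m/s); the robot touches nothing.
It fails at once if more than 15 N on the pan, beam or poise (leaned on, shoved or gripped) (contact force between anything else and beam above 15 N).
It fails at once if the bottle is tipped by more than 0.6 rad (angle between sample's own z axis and vertical above 0.6 rad).
It fails at once if the bottle is let fall by more than about 1 cm (0.45 m/s while not held) or slammed (over 60 N) on the tray or plate ((contact force between the fingers and sample below 0.05 N and linear speed of sample above 0.45 m/s) or contact force between sample and oven_tray above 60 N or contact force between sample and desiccator_plate above 60 N).
It fails at once if the poise is touched after the bottle has been put away (((x of sample in the frame of oven_tray between -0.035 and 0.035 m and y of sample in the frame of oven_tray between -0.045 and 0.045 m and z of sample in the frame of oven_tray below 0.006 m) or (horizontal distance between sample and desiccator_plate below 0.042 m and z of sample in the frame of desiccator_plate between 0.01 and 0.018 m)) and contact force between the fingers and poise above 0.5 N).
It fails at once if a bystander (short weighing bottle, crucible, tweezers) is moved by more than 30 mm (distance of any of small_bottle, crucible, tweezers from where it was at the start of the episode above 0.03 m).
It also fails if it takes over 67 s, if anything falls off the work surface, if the arm or the gripper's body presses on something with over 40 N, if the wrist force passes 120 N, or if a joint passes its speed limit or range.

## Working session

There is one attempt and no reset: what is moved stays moved. The work goes in short steps, Python scripts to look and compute and a tool call to move; the robot and the scene stay as the last step left them, time stands still between calls to the robot, and variables do not carry over. Pictures are saved under pics/ and viewed, and the job is handed in when it is done.

Besides the shell and the picture viewer there is one more tool, called after "Call:" by a JSON object that holds its "method" and its "body", one argument or row to a line. servo_tool: Moves the arm, as the interface text tells. Its arguments: {"type":"object","properties":{"deltas":{"type":"string"},"newtons":{"type":"number"}},"required":["deltas"]}

```bash
mkdir -p pics
cat > h.py <<'E'
import numpy as np, cv2
from bench import r, imaging, job
def shot(n,f,crop=None,s=1):
    c=imaging.camera(n); im=c["color"][:,:,::-1]
    np.savez(f"/tmp/{f}.npz",**c)
    if crop: x0,y0,x1,y1=crop; im=im[y0:y1,x0:x1]
    if s!=1: im=cv2.resize(im,None,fx=s,fy=s,interpolation=cv2.INTER_CUBIC)
    cv2.imwrite(f"pics/{f}.png",im); return c
def load(f): return dict(np.load(f"/tmp/{f}.npz"))
def onplane(c,u,v,z):
    d=c["R"].T@np.linalg.inv(c["camera_matrix"])@np.array([u,v,1.]); o=-c["R"].T@c["t"]
    return o+d*(z-o[2])/d[2]
def pt(c,u,v):
    z=c["z_map"][int(v),int(u)]; p=np.linalg.inv(c["camera_matrix"])@np.array([u,v,1.])*z
    return c["R"].T@(p-c["t"])
def proj(c,X):
    q=c["camera_matrix"]@(c["R"]@np.array(X)+c["t"]); return q[:2]/q[2]
E
python3 - <<'E'
from h import *
np.set_printoptions(precision=3,suppress=True)
for n in("scene","side","wrist"):
    c=shot(n,n+"0",s=1.5); print(n,-c["R"].T@c["t"],c["R"][2])
s=r.read_state();print(s["time"],s["ee_pos"],s["eef_rot"],s["ft_force"],s["width"])
E
```

```text
scene [ 0.039 -0.904  0.498] [ 0.535  0.737 -0.413]
side [ 0.193 -1.35   0.552] [ 0.278  0.9   -0.336]
wrist [0.107 0.62  0.384] [ 0.238 -0.068 -0.969]
0.15 [0.171 0.601 0.23 ] [ 0.138  0.99  -0.001 -0.   ] [-0.08  -0.349 -0.235] 0.08674797958811184
```

View pics/scene0.png

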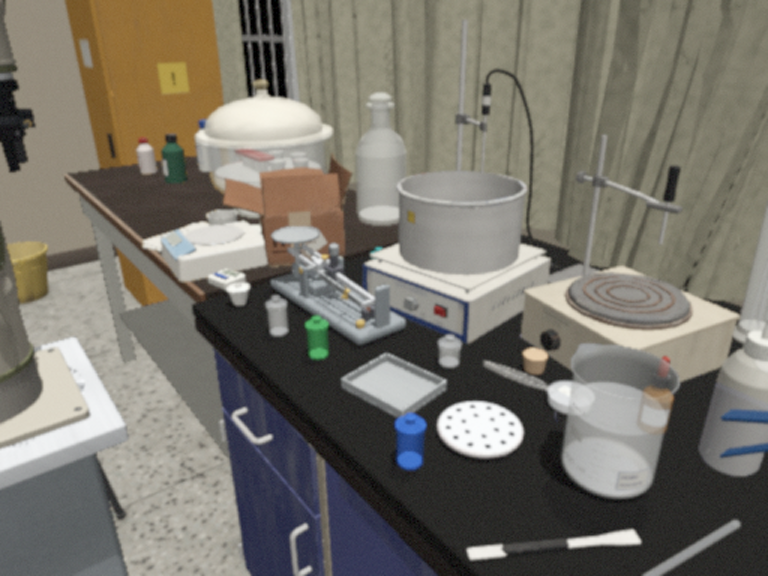

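View pics/side0.png

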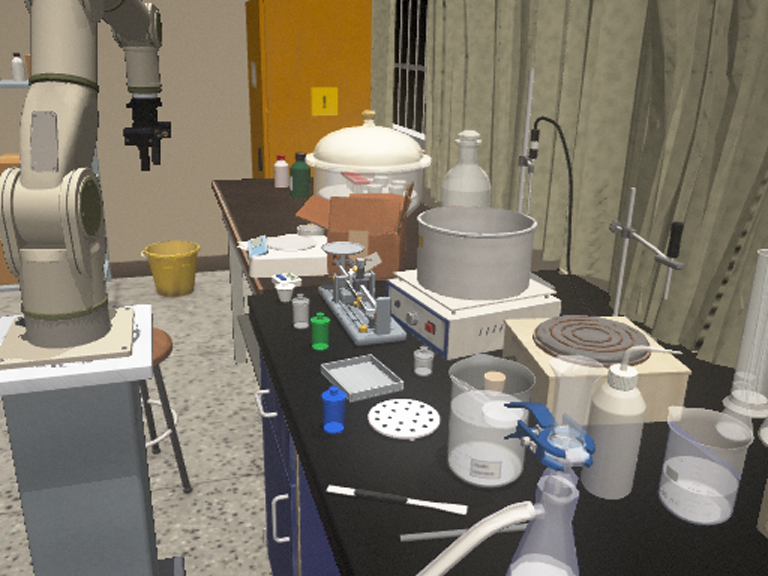

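View pics/wrist0.png

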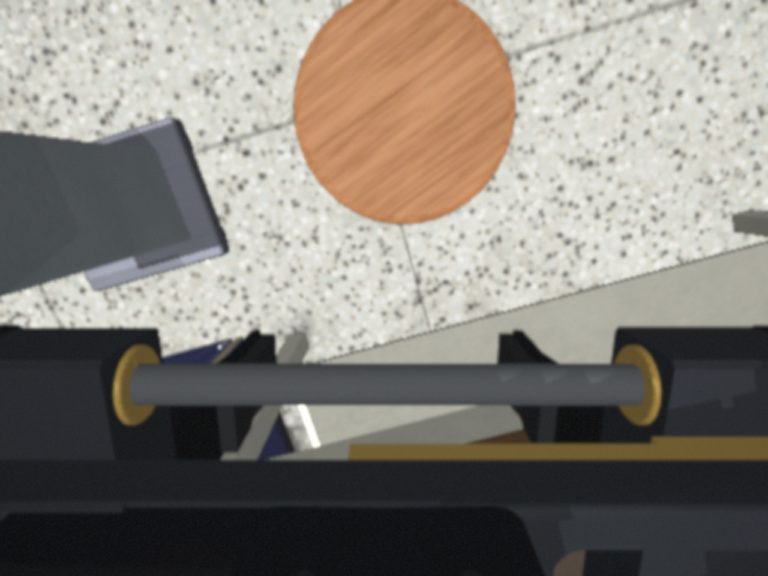

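Clear bottle candidates in scene0 (at 1.5x): tall clear at (278,316), green (317,338), blue (410,440), short clear (449,350). The tall, colourless one fits the description. I'll confirm it in an enlarged crop.

Run:
```python
from h import *
np.set_printoptions(precision=3,suppress=True)
for n,(x0,y0,x1,y1) in (("scene",(140,145,360,310)),("side",(165,150,305,300))):
    c=load(n+"0"); im=c["color"][y0:y1,x0:x1,::-1]; k=3.6
    im=cv2.resize(im,None,fx=k,fy=k,interpolation=cv2.INTER_CUBIC)
    for g in range(0,400,20):
        if x0<=g<x1: cv2.putText(im,str(g),(int((g-x0)*k),10),0,.35,(0,255,255)); cv2.line(im,(int((g-x0)*k),12),(int((g-x0)*k),18),(0,255,255))
        if y0<=g<y1: cv2.putText(im,str(g),(0,int((g-y0)*k)),0,.35,(0,255,255))
    cv2.imwrite(f"pics/{n}1.png",im)
```

```text
(no output)
```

View pics/scene1.png

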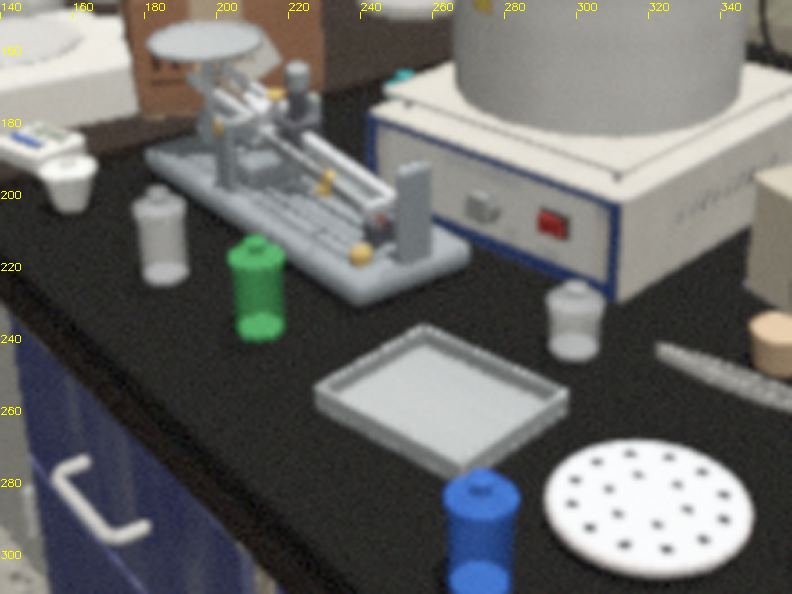

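View pics/side1.png

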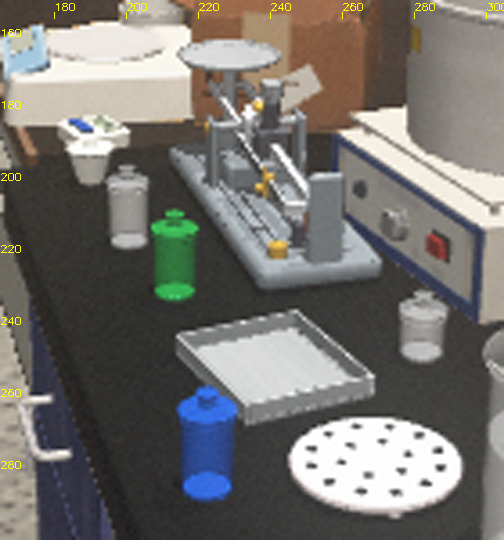

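```bash
cat >> h.py <<'E'
def ray(c,p):
    d=c["R"].T@np.linalg.inv(c["camera_matrix"])@np.array([*p,1.]); return -c["R"].T@c["t"],d/np.linalg.norm(d)
def tri(ca,a,cb,b):
    (o,d),(q,e)=ray(ca,a),ray(cb,b); t=np.linalg.lstsq(np.c_[d,-e],q-o,rcond=None)[0]
    A,B=o+d*t[0],q+e*t[1]; return (A+B)/2,np.linalg.norm(A-B)
E
python3 - <<'E'
from h import *
np.set_printoptions(precision=3,suppress=True)
a,b=load("scene0"),load("side0")
k=3.6
S=lambda x,y:(140+x/k,145+y/k); D=lambda x,y:(165+x/k,150+y/k)
P={"pan":((204,41),(230,55),.114),"sbot":((165,273),(130,241),0),"sknob":((158,190),(127,170),.071),"plate":((648,504),(376,462),.014),
"trayL":((316,390),(177,349),.016),"trayT":((424,325),(297,312),.016),"trayR":((568,393),(374,378),.016),"trayB":((462,467),(246,412),.016),
"knobtop":((298,65),(271,84),.14),"posttop":((414,164),(325,175),.097),"baseright":((468,245),(380,268),.02),"basebot":((362,302),(265,285),.01),"small":((573,350),(422,352),0),"blue":((478,580),(207,487),0),"green":((260,327),(175,290),0)}
for n,(s,d,z) in P.items():
    s,d=S(*s),D(*d); X,g=tri(a,s,b,d); print(n,X,round(g,4),"plane",onplane(a,*s,z),onplane(b,*d,z),"depth",pt(a,*s),pt(b,*d))
E
```

```text
pan [0.576 0.11  0.108] 0.0017 plane [0.566 0.091 0.114] [0.571 0.091 0.114] depth [0.57  0.098 0.111] [0.573 0.096 0.112]
sbot [ 0.447 -0.044 -0.006] 0.0014 plane [ 0.442 -0.055  0.   ] [ 0.445 -0.056  0.   ] depth [ 0.437 -0.066  0.006] [ 0.442 -0.071  0.006]
sknob [ 0.446 -0.047  0.062] 0.0022 plane [ 0.439 -0.062  0.071] [ 0.44  -0.073  0.071] depth [ 0.442 -0.056  0.068] [ 0.443 -0.06   0.066]
plate [ 0.521 -0.469  0.006] 0.0007 plane [ 0.513 -0.476  0.014] [ 0.517 -0.481  0.014] depth [ 0.513 -0.477  0.014] [ 0.518 -0.479  0.013]
trayL [ 0.442 -0.256 -0.002] 0.0067 plane [ 0.431 -0.275  0.016] [ 0.431 -0.298  0.016] depth [ 0.445 -0.252 -0.002] [ 0.436 -0.276  0.005]
trayT [ 0.536 -0.246  0.01 ] 0.0013 plane [ 0.531 -0.254  0.016] [ 0.532 -0.26   0.016] depth [ 0.534 -0.249  0.012] [ 0.533 -0.257  0.014]
trayR [ 0.556 -0.367  0.011] 0.0004 plane [ 0.551 -0.372  0.016] [ 0.552 -0.377  0.016] depth [ 0.555 -0.368  0.012] [ 0.555 -0.368  0.011]
trayB [ 0.459 -0.383  0.007] 0.002 plane [ 0.453 -0.391  0.016] [ 0.454 -0.4    0.016] depth [ 0.039 -0.904  0.498] [ 0.457 -0.389  0.01 ]
[... 287 characters left out ...]
seright [ 0.628 -0.179  0.01 ] 0.0068 plane [ 0.621 -0.188  0.02 ] [ 0.617 -0.207  0.02 ] depth [ 0.647 -0.157 -0.001] [ 0.623 -0.191  0.012]
basebot [ 0.527 -0.187  0.006] 0.0019 plane [ 0.522 -0.195  0.01 ] [ 0.525 -0.194  0.01 ] depth [ 0.525 -0.189  0.006] [ 0.526 -0.193  0.01 ]
small [ 0.613 -0.311 -0.005] 0.003 plane [ 0.605 -0.319  0.   ] [ 0.611 -0.318  0.   ] depth [ 0.598 -0.327  0.007] [ 0.606 -0.33   0.007]
blue [ 0.415 -0.451 -0.005] 0.0011 plane [ 0.412 -0.455  0.   ] [ 0.413 -0.46   0.   ] depth [ 0.401 -0.468  0.014] [ 0.408 -0.477  0.01 ]
green [ 0.46  -0.159 -0.003] 0.002 plane [ 0.457 -0.165  0.   ] [ 0.46  -0.164  0.   ] depth [ 0.45  -0.176  0.007] [ 0.457 -0.178  0.006]
```

In scene1, the tall clear bottle at full-image pixel (184,210) is the sample. Others: short clear bottle (299,235), green (211,225), blue decoy (273,300), pan (197,156), tray centre ≈ (262,258), plate (320,285). The measurements agree with the text heights, so I'm setting out for a close look.

Call:
{"method": "servo_tool", "body": {
  "deltas": "1 -0.6 0.4 0 0 1 0;1 -0.6 0.4 0 0 1 0;1 -0.8 0 0 0 0 0;1 -1 0 0 0 0 0;1 -1 0 0 0 0 0"
}}

```text
time: 0.78
ee_pos: [0.3725, 0.4396, 0.2624]
eef_rot: [-0.001, 1.0, -0.0, -0.0]
ft_force: [1.0, 0.7, -0.4]
width: 0.087
```

Call:
{"method": "servo_tool", "body": {
  "deltas": "0.6 -1 0 0 0 0 0;0.4 -1 0 0 0 0 0;0 -1 0 0 0 0 0;0 -1 0 0 0 0 0;0 -1 0 0 0 0 0"
}}

```text
time: 1.4
ee_pos: [0.4112, 0.2396, 0.2624]
eef_rot: [-0.001, 1.0, -0.0, -0.0]
ft_force: [1.4, 0.4, -0.6]
width: 0.0869
```

Call:
{"method": "servo_tool", "body": {
  "deltas": "0 -1 0 0 0 0 0;0 -1 0 0 0 0 0;0 -1 0 0 0 0 0;0 -1 0 0 0 0 0;0 -1 0 0 0 0 0"
}}

```text
time: 2.02
ee_pos: [0.4111, 0.0397, 0.2625]
eef_rot: [-0.001, 1.0, 0.0, -0.0]
ft_force: [0.6, -0.2, 0.4]
width: 0.0869
```

Run:
```python
from h import *
np.set_printoptions(precision=3,suppress=True)
c=shot("wrist","w1",s=1.5); print(-c["R"].T@c["t"],c["R"])
s=r.read_state();print(s["time"],s["ee_pos"],s["eef_rot"],s["ft_force"],s["width"])
```

```text
[0.344 0.04  0.417] [[-0.001  1.     0.001]
 [ 0.969  0.001  0.248]
 [ 0.248  0.001 -0.969]]
2.075 [0.411 0.035 0.263] [ 0.002  1.    -0.     0.   ] [ 0.637 -5.191  0.168] 0.08685188748924128
```

View pics/w1.png

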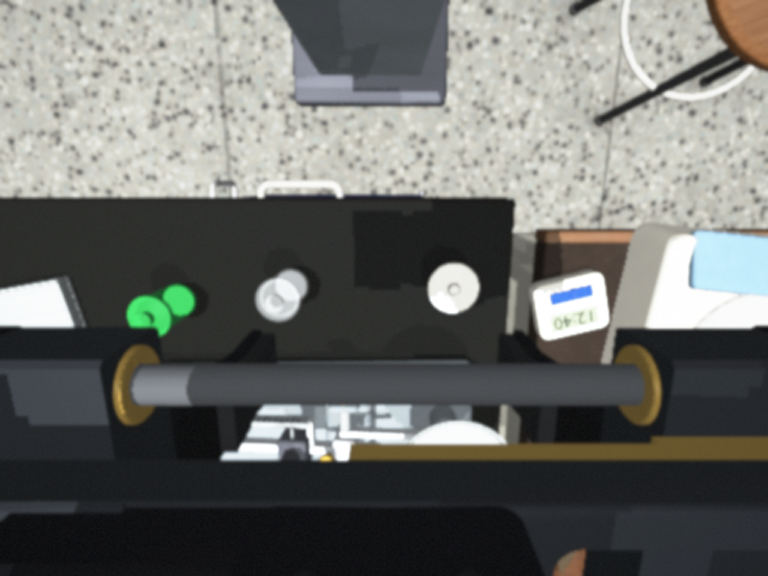

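Run:
```python
from h import *
np.set_printoptions(precision=3,suppress=True)
w=load("w1");a=load("scene0");b=load("side0")
p=(276/1.5,300/1.5);print("knob plane.071",onplane(w,*p,.071),"depth",pt(w,*p))
print("bottom plane0",onplane(w,293/1.5,284/1.5,0))
k=3.6
print(tri(w,p,a,(140+158/k,145+192/k)),tri(w,p,b,(165+127/k,150+172/k)))
```

```text
knob plane.071 [ 0.439 -0.049  0.071] depth [ 0.439 -0.05   0.069]
bottom plane0 [ 0.442 -0.05   0.   ]
(array([ 0.443, -0.052,  0.064]), np.float64(0.0028893987498702454)) (array([ 0.443, -0.052,  0.061]), np.float64(0.0026551947720873455))
```

Call:
{"method": "servo_tool", "body": {
  "deltas": "0.4 -1 0 0 0 0 0;0.35 -1 0 0 0 0 0;0 -0.3 -1 0 0 0 0;0 0 -1 0 0 0 0;0 0 -1 0 0 0 0"
}}

```text
time: 2.7
ee_pos: [0.4413, -0.0509, 0.1414]
eef_rot: [-0.0, 1.0, 0.0, 0.0]
ft_force: [0.5, -0.2, -0.1]
width: 0.087
```

Run:
```python
from h import *
np.set_printoptions(precision=3,suppress=True)
c=shot("wrist","w2",s=1.5);s=r.read_state();print(s["time"],s["ee_pos"],s["ft_force"])
```

```text
2.75 [ 0.438 -0.051  0.137] [-3.935  0.422 -5.061]
```

View pics/w2.png

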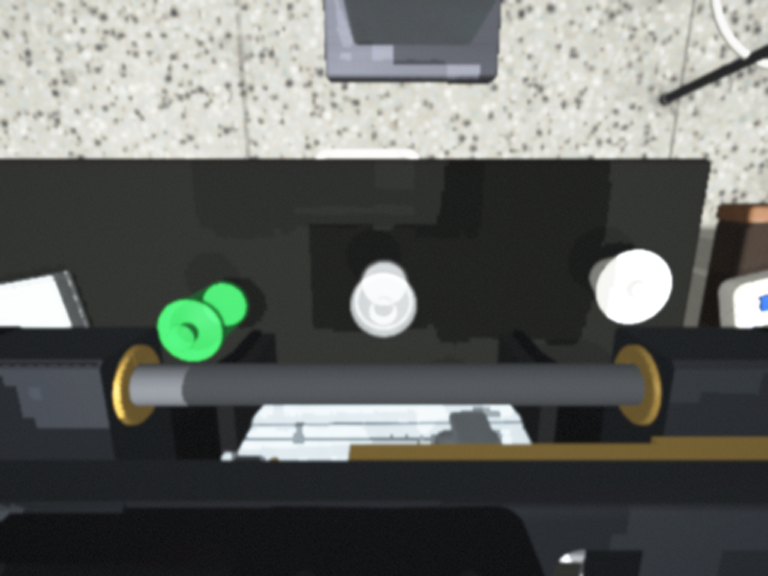

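w2: the sample lid (384,305) is centred between the fingers. Descending and gripping.

Call:
{"method": "servo_tool", "body": {
  "deltas": "0 0 -1 0 0 0 0;0 0 -1 0 0 0 0;0 0 -0.7 0 0 0 0;0 0 -0.4 0 0 0 0;0 0 0 0 0 0 0.3"
}}

```text
time: 3.38
ee_pos: [0.4412, -0.0509, 0.0184]
eef_rot: [-0.001, 1.0, -0.0, -0.001]
ft_force: [0.1, 0.1, -0.2]
width: 0.0823
```

Call:
{"method": "servo_tool", "body": {
  "deltas": "0 0 0 0 0 0 1;0 0 0 0 0 0 1;0 0 0 0 0 0 1;0 0 0 0 0 0 1;0 0 0 0 0 0 1",
  "newtons": 15
}}

```text
time: 4.0
ee_pos: [0.4415, -0.051, 0.0187]
eef_rot: [-0.001, 1.0, 0.0, 0.0]
ft_force: [-0.8, -0.8, 1.1]
width: 0.0354
```

Call:
{"method": "servo_tool", "body": {
  "deltas": "0 0 0 0 0 0 1;0 0 0 0 0 0 1;0 0 0.5 0 0 0 1;0 0 1 0 0 0 1;0 0 1 0 0 0 1"
}}

```text
time: 4.62
ee_pos: [0.4407, -0.051, 0.1193]
eef_rot: [-0.001, 1.0, -0.0, -0.001]
ft_force: [0.5, 0.8, -1.3]
width: 0.0355
```

Call:
{"method": "servo_tool", "body": {
  "deltas": "0 0 1 0 0 0 1;0 0 0.5 0 0 0 1;0 0 0 0 0 0 1"
}}

```text
time: 5.0
ee_pos: [0.442, -0.0508, 0.1794]
eef_rot: [-0.001, 1.0, 0.0, 0.001]
ft_force: [1.2, 0.1, -2.5]
width: 0.0355
```

Run:
```python
from h import *
np.set_printoptions(precision=3,suppress=True)
c=shot("side","s2",crop=(160,120,310,280),s=3.7);s=r.read_state();print(s["time"],s["ee_pos"],s["ft_force"],s["width"])
c=shot("wrist","w3",s=1.5)
```

```text
5.05 [ 0.441 -0.051  0.178] [ 0.307  0.111 -2.141] 0.03550532368820053
```

View pics/s2.png

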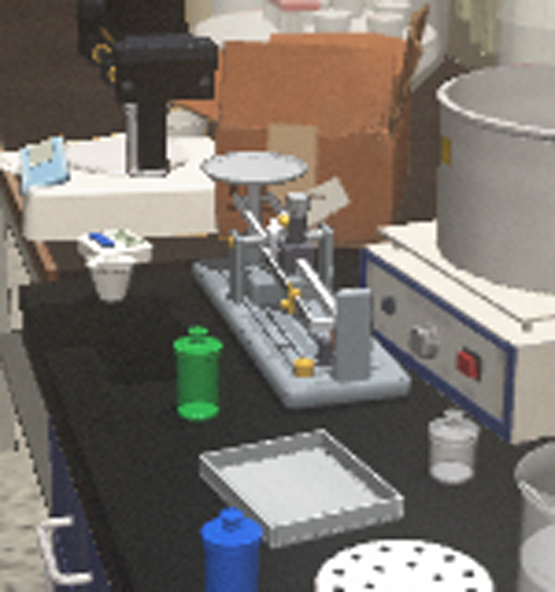

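View pics/w3.png

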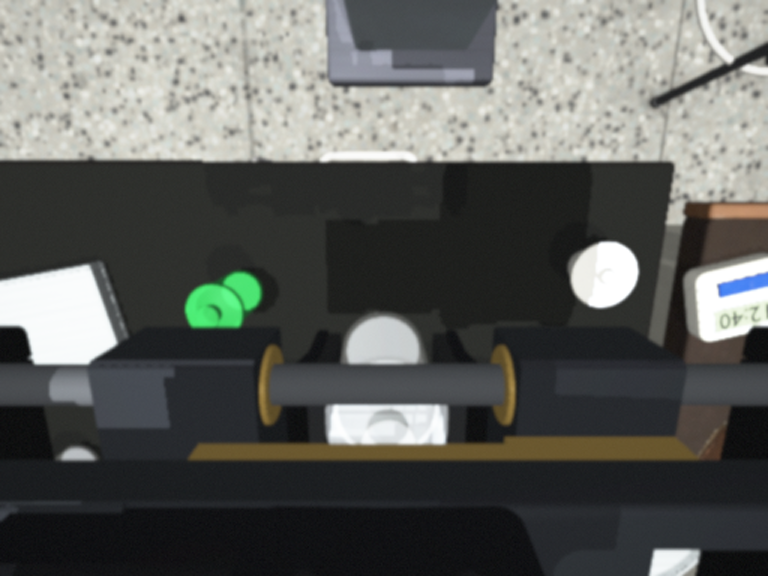

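Bottle held upright (w3). Going over the pan.

Call:
{"method": "servo_tool", "body": {
  "deltas": "0.8 0.9 0 0 0 0 1;0.8 0.9 0 0 0 0 1;0.8 0.9 0 0 0 0 1;0.6 0.7 -0.2 0 0 0 1;0.27 0.27 -0.6 0 0 0 1"
}}

```text
time: 5.72
ee_pos: [0.5729, 0.098, 0.1447]
eef_rot: [-0.002, 1.0, -0.0, -0.0]
ft_force: [-0.9, 0.1, -2.3]
width: 0.0353
```

Run:
```python
from h import *
np.set_printoptions(precision=3,suppress=True)
c=shot("side","s3",crop=(190,110,290,240),s=4.4);s=r.read_state();print(s["time"],s["ee_pos"],s["ft_force"],s["width"])
c=shot("scene","c3",crop=(150,110,270,240),s=4.4)
```

```text
5.775 [0.571 0.098 0.141] [-2.401  2.629 -4.784] 0.0351627060704693
```

View pics/s3.png

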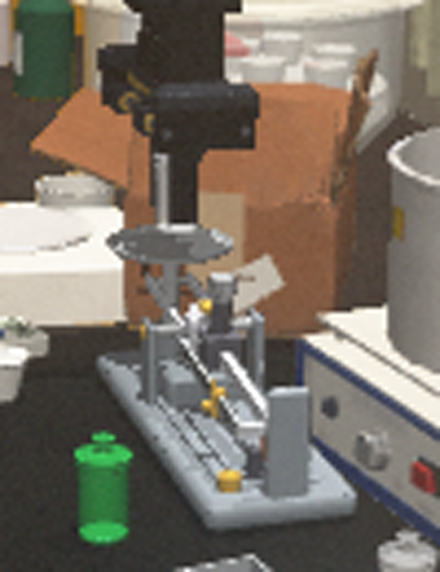

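View pics/c3.png

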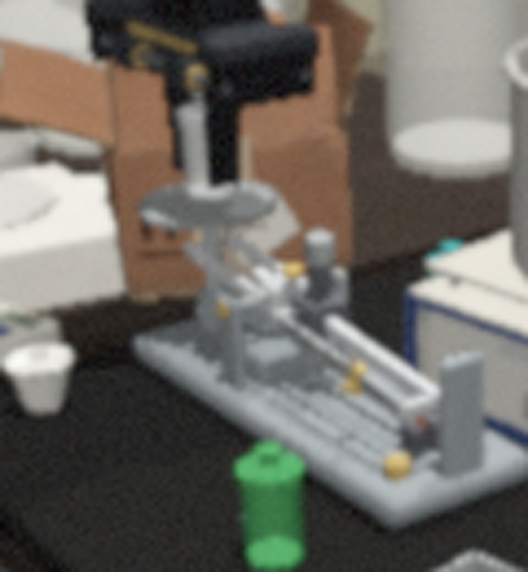

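Call:
{"method": "servo_tool", "body": {
  "deltas": "0 0 -0.2 0 0 0 1;0 0 -0.15 0 0 0 1;0 0 -0.1 0 0 0 1;0 0 -0.1 0 0 0 1;0 0 -0.1 0 0 0 1"
}}

```text
time: 6.45
ee_pos: [0.5723, 0.0958, 0.1206]
eef_rot: [-0.001, 1.0, 0.0, 0.0]
ft_force: [-0.5, -1.0, -1.2]
width: 0.0357
```

Call:
{"method": "servo_tool", "body": {
  "deltas": "0 0 0 0 0 0 1;0 0 0 0 0 0 1;0 0 0 0 0 0 1"
}}

```text
time: 6.82
ee_pos: [0.5723, 0.0959, 0.1207]
eef_rot: [-0.001, 1.0, 0.0, 0.0]
ft_force: [-0.7, 0.1, -0.6]
width: 0.0354
```

Run:
```python
from h import *
np.set_printoptions(precision=3,suppress=True)
c=shot("side","s4",crop=(190,110,290,240),s=4.4);s=r.read_state();print(s["time"],s["ee_pos"],s["ft_force"],s["width"])
```

```text
6.875 [0.572 0.096 0.121] [-0.92  -0.33  -1.493] 0.03549675699705813
```

View pics/s4.png

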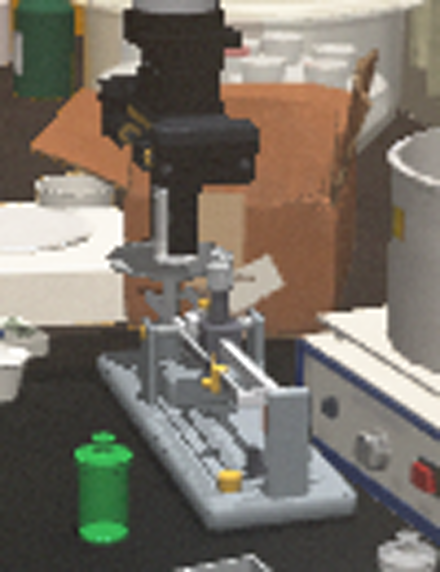

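The pan went down with the bottle (rail end at (270,385) has risen). Releasing and lifting off.

Call:
{"method": "servo_tool", "body": {
  "deltas": "0 0 -0.05 0 0 0 1;0 0 0 0 0 0 0.5;0 0 0 0 0 0 0.35;0 0 0 0 0 0 0.3;0 0 0 0 0 0 0.3"
}}

```text
time: 7.5
ee_pos: [0.5722, 0.0959, 0.1186]
eef_rot: [-0.001, 1.0, 0.0, 0.0]
ft_force: [0.4, -1.1, 1.0]
width: 0.0591
```

Call:
{"method": "servo_tool", "body": {
  "deltas": "0 0 0.4 0 0 0 0.3;0 0 1 0 0 0 0.3;0 0 1 0 0 0 0.3;-0.7 0 0.6 0 0 0 0.3;-1 0 0 0 0 0 0.3"
}}

```text
time: 8.12
ee_pos: [0.505, 0.0957, 0.2416]
eef_rot: [-0.0, 1.0, 0.001, 0.002]
ft_force: [-0.1, 0.9, -0.8]
width: 0.061
```

Call:
{"method": "servo_tool", "body": {
  "deltas": "-0.8 -0.4 0 0 0 0 0.3;0 -0.5 0 0 0 0 0.5;0 0 0 0 0 0 0.5"
}}

```text
time: 8.5
ee_pos: [0.4729, 0.0583, 0.2397]
eef_rot: [0.001, 1.0, 0.0, 0.001]
ft_force: [-0.6, 0.4, -0.4]
width: 0.0485
```

Run:
```python
from h import *
np.set_printoptions(precision=3,suppress=True)
c=shot("side","s5",crop=(190,110,290,240),s=4.4);s=r.read_state();print(s["time"],s["ee_pos"],s["ft_force"],s["width"])
c=shot("scene","c5",crop=(150,110,270,240),s=4.4)
```

```text
8.55 [0.473 0.059 0.239] [-0.211 -0.341  0.617] 0.046554522268933016
```

View pics/s5.png

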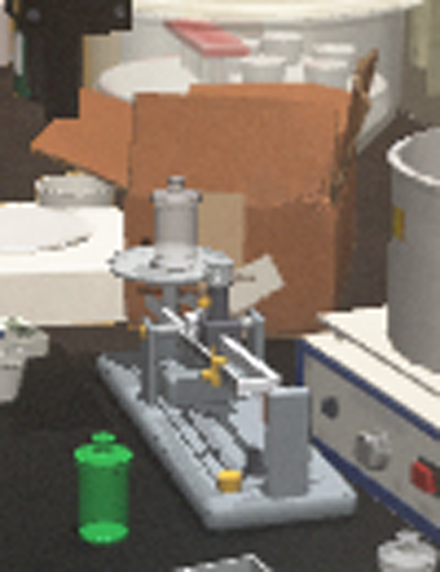

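View pics/c5.png

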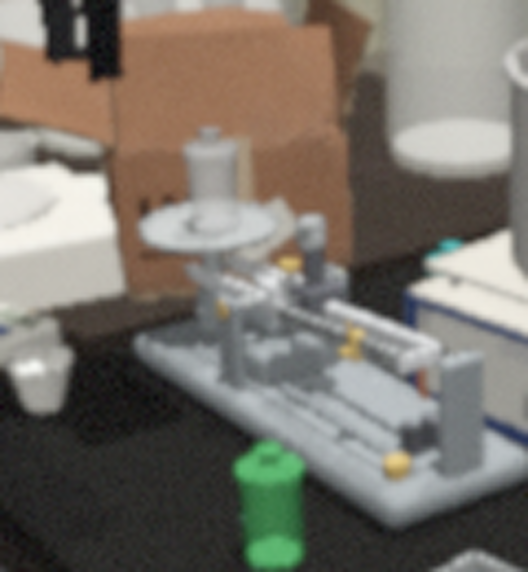

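Run:
```python
from h import *
np.set_printoptions(precision=3,suppress=True)
a=load("c5");b=load("s5"); k=4.4
S=lambda x,y:(150+x/k,110+y/k); D=lambda x,y:(190+x/k,110+y/k)
for n,s,d in(("knob",(312,226),(217,268)),("index",(352,342),(213,366)),("bottle lid",(210,135),(176,185)),("railend",(425,352),(262,380)),("post",(460,360),(289,392))):
    s,d=S(*s),D(*d); print(n,tri(a,s,b,d),pt(a,*s),pt(b,*d))
```

```text
knob (array([ 0.571, -0.037,  0.133]), np.float64(0.0004134790759679794)) [ 0.568 -0.042  0.135] [ 0.568 -0.048  0.136]
index (array([ 0.546, -0.116,  0.089]), np.float64(0.0009026799716799447)) [ 0.542 -0.123  0.092] [ 0.543 -0.126  0.093]
bottle lid (array([0.577, 0.097, 0.158]), np.float64(0.0010683055183537665)) [0.571 0.086 0.162] [0.575 0.093 0.159]
railend (array([ 0.566, -0.162,  0.093]), np.float64(0.0014293580049961714)) [ 0.564 -0.165  0.094] [ 0.564 -0.169  0.097]
post (array([ 0.58 , -0.177,  0.089]), np.float64(0.000896451485625317)) [ 0.572 -0.187  0.095] [ 0.574 -0.194  0.097]
```

Call:
{"method": "servo_tool", "body": {
  "deltas": "0.6 -1 0 0 0 0 0.3;0.9 -1 0 0 0 0 0.3;1 -0.5 0 0 0 0 0.3;0 0 -1 0 0 0 0.3;0 0 -0.8 0 0 0 0.3"
}}

```text
time: 9.22
ee_pos: [0.5729, -0.0399, 0.1646]
eef_rot: [-0.001, 1.0, -0.001, -0.001]
ft_force: [0.8, 0.8, -1.1]
width: 0.0608
```

Run:
```python
from h import *
np.set_printoptions(precision=3,suppress=True)
c=shot("side","s6",crop=(190,110,290,240),s=4.4);s=r.read_state();print(s["time"],s["ee_pos"],s["ft_force"],s["width"])
c=shot("scene","c6",crop=(150,110,270,240),s=4.4)
c=shot("wrist","w6",s=1.5)
```

```text
9.275 [ 0.571 -0.039  0.161] [-2.84   0.281 -5.044] 0.06079731354542526
```

View pics/s6.png

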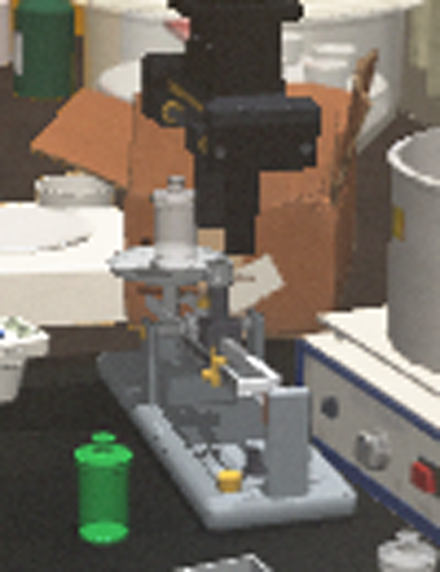

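View pics/c6.png

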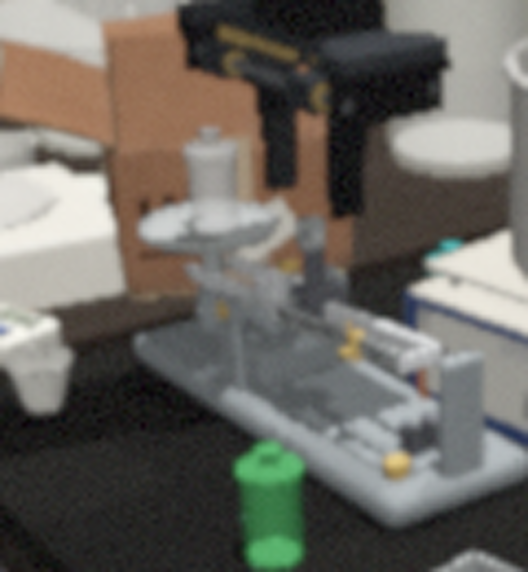

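View pics/w6.png

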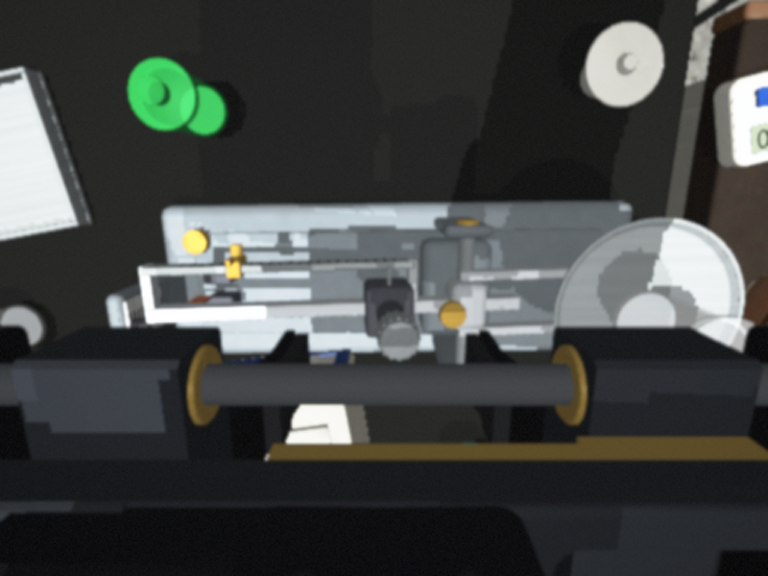

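w6: knob (398,338) lies between the fingertips (308 and 468). Index at (235,262), and the front and rear rails are visible for reading the tilt. Descending, then a first push.

Call:
{"method": "servo_tool", "body": {
  "deltas": "0 0.1 -0.6 0 0 0 0.3;0 0 -0.4 0 0 0 0.4;0 0 0 0 0 0 0.5;0 0 0 0 0 0 0.5;0 0 0 0 0 0 0.5"
}}

```text
time: 10.0
ee_pos: [0.5727, -0.0363, 0.1275]
eef_rot: [-0.001, 1.0, 0.0, 0.001]
ft_force: [0.1, 0.8, -0.4]
width: 0.044
```

Call:
{"method": "servo_tool", "body": {
  "deltas": "0 -0.2 0 0 0 0 0.5;0 -0.2 0 0 0 0 0.5;0 -0.3 0 0 0 0 0.5;0 -0.3 0 0 0 0 0.5;0 -0.3 0 0 0 0 0.5"
}}

```text
time: 10.62
ee_pos: [0.5721, -0.0892, 0.1265]
eef_rot: [-0.001, 1.0, 0.0, -0.0]
ft_force: [0.6, 1.3, -0.5]
width: 0.0436
```

Call:
{"method": "servo_tool", "body": {
  "deltas": "0 -0.3 0 0 0 0 0.5;0 -0.2 0 0 0 0 0.5;0 -0.1 0 0 0 0 0.5;0 0.2 0 0 0 0 0.5;0 0.07 0 0 0 0 0.5"
}}

```text
time: 11.25
ee_pos: [0.5722, -0.1002, 0.1265]
eef_rot: [-0.001, 1.0, 0.0, -0.0]
ft_force: [0.1, 0.5, -0.6]
width: 0.0436
```

Call:
{"method": "servo_tool", "body": {
  "deltas": "0 0 0 0 0 0 0.5;0 0 0 0 0 0 0.5;0 0 0 0 0 0 0.5;0 0 0 0 0 0 0.5;0 0 0 0 0 0 0.5"
}}

```text
time: 11.88
ee_pos: [0.5722, -0.1014, 0.1266]
eef_rot: [-0.001, 1.0, 0.0, -0.0]
ft_force: [0.0, 0.5, -0.0]
width: 0.0435
```

Run:
```python
from h import *
np.set_printoptions(precision=3,suppress=True)
c=shot("wrist","w7",s=1.5);s=r.read_state();print(s["time"],s["ee_pos"],s["ft_force"],s["width"])
c=shot("scene","c7",crop=(150,110,270,240),s=4.4)
w=load("w6");o=lambda u,v,z:onplane(w,u/1.5,v/1.5,z)
print("w6 knob",o(398,338,.143),"index",o(235,250,.09),"pan",o(650,300,.1))
for u,v in((180,313),(220,312),(260,312),(330,308),(510,303),(155,290),(300,266),(398,338),(235,250)): print(u,v,pt(w,u/1.5,v/1.5))
```

```text
11.925 [ 0.572 -0.101  0.127] [ 0.094 -0.693  0.215] 0.04317683673501248
w6 knob [ 0.568 -0.034  0.143] index [ 0.539 -0.118  0.09 ] pan [0.563 0.096 0.1  ]
180 313 [ 0.571 -0.146  0.098]
220 312 [ 0.571 -0.126  0.096]
260 312 [ 0.571 -0.106  0.094]
330 308 [ 0.57  -0.069  0.092]
510 303 [0.569 0.03  0.082]
155 290 [ 0.559 -0.16   0.094]
300 266 [ 0.547 -0.084  0.093]
398 338 [ 0.569 -0.034  0.14 ]
235 250 [ 0.539 -0.118  0.09 ]
```

View pics/w7.png

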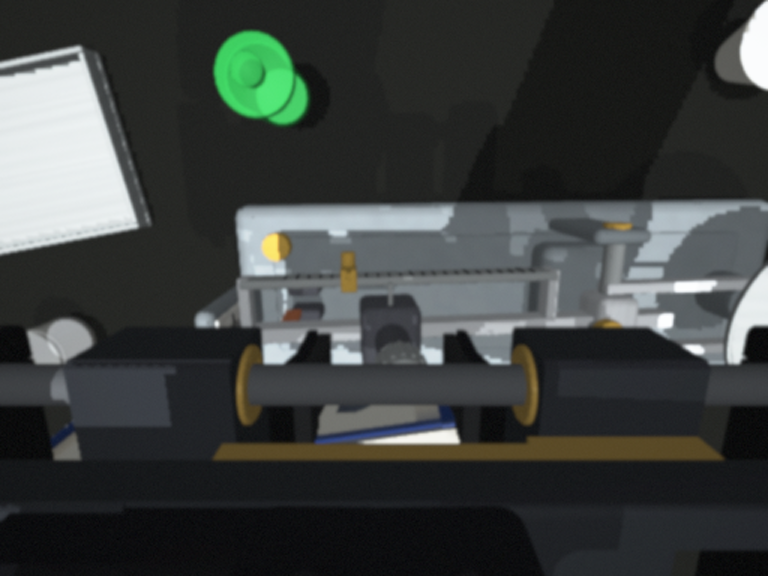

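View pics/c7.png

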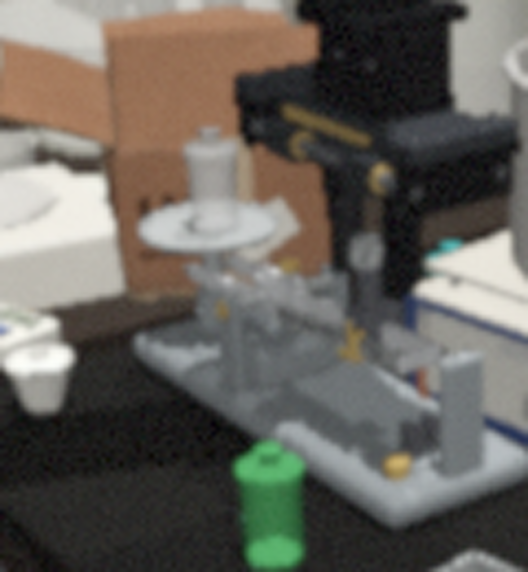

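```bash
cat >> h.py <<'E'
def slope(c,pts):
    X=np.array([pt(c,u/1.5,v/1.5) for u,v in pts]); f=np.polyfit(X[:,1],X[:,2],1); return -f[0],X
E
python3 - <<'E'
from h import *
np.set_printoptions(precision=3,suppress=True)
c=load("w7")
for y0 in (280,326,): print(*slope(c,[(u,y0) for u in (255,300,330,430,450,480,520,540)]))
print(*slope(c,[(u,287) for u in (640,660,690,720)]))
im=cv2.resize(c["color"][170:245,130:420,::-1],None,fx=2.7,fy=2.7,interpolation=2);cv2.imwrite("pics/w7c.png",im)
E
```

```text
0.0734278515733667 [[ 0.547 -0.157  0.097]
 [ 0.547 -0.138  0.096]
 [ 0.547 -0.125  0.096]
 [ 0.548 -0.082  0.092]
 [ 0.548 -0.073  0.093]
 [ 0.548 -0.059  0.09 ]
 [ 0.549 -0.041  0.088]
 [ 0.548 -0.032  0.089]]
0.052849426751260475 [[ 0.569 -0.16   0.093]
 [ 0.568 -0.139  0.095]
 [ 0.568 -0.126  0.094]
 [ 0.569 -0.081  0.092]
 [ 0.57  -0.072  0.09 ]
 [ 0.57  -0.058  0.089]
 [ 0.57  -0.04   0.089]
 [ 0.571 -0.03   0.087]]
0.12110829909814631 [[0.553 0.017 0.083]
 [0.553 0.026 0.083]
 [0.554 0.042 0.08 ]
 [0.554 0.057 0.078]]
```

View pics/w7c.png

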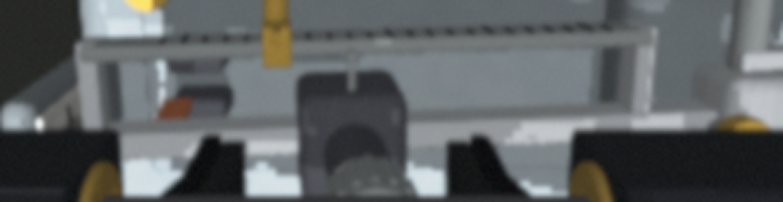

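Still at the + stop (slope ≈ 0.089): the poise must go farther out. Pushing about 22 mm more.

Call:
{"method": "servo_tool", "body": {
  "deltas": "0 -0.2 -0.1 0 0 0 0.5;0 -0.2 0 0 0 0 0.5;0 -0.2 0 0 0 0 0.5;0 -0.12 0 0 0 0 0.5;0 -0.1 0 0 0 0 0.5"
}}

```text
time: 12.6
ee_pos: [0.5722, -0.1345, 0.1226]
eef_rot: [-0.001, 1.0, 0.0, 0.0]
ft_force: [0.7, 1.2, -1.1]
width: 0.0432
```

Call:
{"method": "servo_tool", "body": {
  "deltas": "0 0.15 0 0 0 0 0.5;0 0.12 0 0 0 0 0.5;0 0 0 0 0 0 0.5;0 0 0 0 0 0 0.5;0 0 0 0 0 0 0.5"
}}

```text
time: 13.22
ee_pos: [0.5722, -0.1235, 0.1226]
eef_rot: [-0.001, 1.0, -0.0, -0.0]
ft_force: [0.2, 1.0, 0.1]
width: 0.0436
```

Call:
{"method": "servo_tool", "body": {
  "deltas": "0 0 0 0 0 0 0.5;0 0 0 0 0 0 0.5;0 0 0 0 0 0 0.5;0 0 0 0 0 0 0.5;0 0 0 0 0 0 0.5"
}}

```text
time: 13.85
ee_pos: [0.5722, -0.1233, 0.1226]
eef_rot: [-0.001, 1.0, 0.0, -0.0]
ft_force: [0.2, 0.5, 0.7]
width: 0.0434
```

Run:
```python
from h import *
np.set_printoptions(precision=3,suppress=True)
c=shot("wrist","w8",s=1.5);s=r.read_state();print(s["time"],s["ee_pos"],s["ft_force"],s["width"])
c=shot("scene","c8",crop=(150,110,270,240),s=4.4)
```

```text
13.9 [ 0.572 -0.123  0.123] [ 0.267  0.895 -0.161] 0.04351098979353831
```

View pics/w8.png

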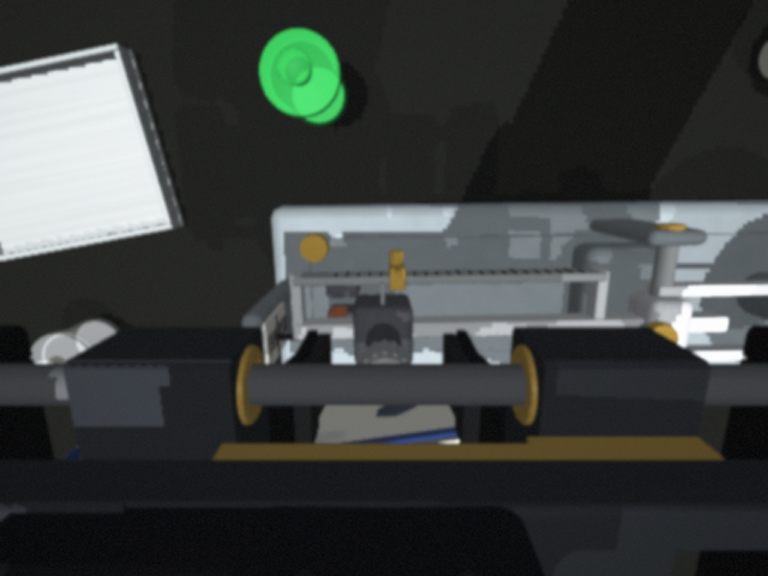

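View pics/c8.png

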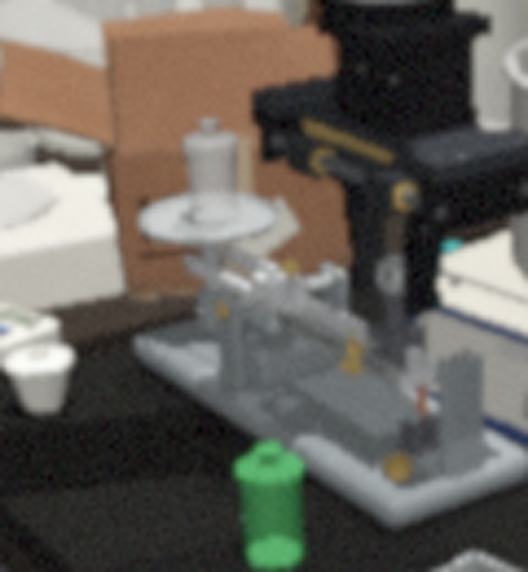

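Run:
```python
from h import *
np.set_printoptions(precision=3,suppress=True)
c=load("w8")
for vs in (274,276): print(*slope(c,[(u,vs) for u in (306,330,360,430,470,510,550,590)]))
print(*slope(c,[(u,326) for u in (430,470,500,550,590)]))
print(*slope(c,[(u,290) for u in (690,710,730,750)]))
print(slope(c,[(306,275),(330,275),(690,290),(740,290)])[0])
w=load("w7");print(slope(w,[(255,280),(300,280),(640,287),(720,287)])[0])
im=cv2.resize(c["color"][155:250,165:420,::-1],None,fx=3.1,fy=3.1,interpolation=2);cv2.imwrite("pics/w8c.png",im)
```

```text
-0.04415169836443428 [[ 0.547 -0.159  0.08 ]
 [ 0.547 -0.148  0.081]
 [ 0.547 -0.135  0.082]
 [ 0.546 -0.103  0.083]
 [ 0.546 -0.086  0.085]
 [ 0.546 -0.068  0.086]
 [ 0.546 -0.05   0.086]
 [ 0.546 -0.032  0.085]]
0.02501905818732011 [[ 0.546 -0.158  0.087]
 [ 0.546 -0.147  0.088]
 [ 0.546 -0.134  0.088]
 [ 0.546 -0.104  0.088]
 [ 0.546 -0.086  0.086]
 [ 0.546 -0.068  0.086]
 [ 0.546 -0.05   0.086]
 [ 0.547 -0.032  0.084]]
0.025453372824964793 [[ 0.569 -0.103  0.087]
 [ 0.57  -0.085  0.086]
 [ 0.57  -0.071  0.085]
 [ 0.57  -0.048  0.085]
 [ 0.57  -0.029  0.085]]
0.025484097791338887 [[0.554 0.015 0.083]
 [0.554 0.024 0.082]
 [0.553 0.033 0.083]
 [0.554 0.043 0.082]]
0.007958466320798305
0.08981112485087261
```

View pics/w8c.png

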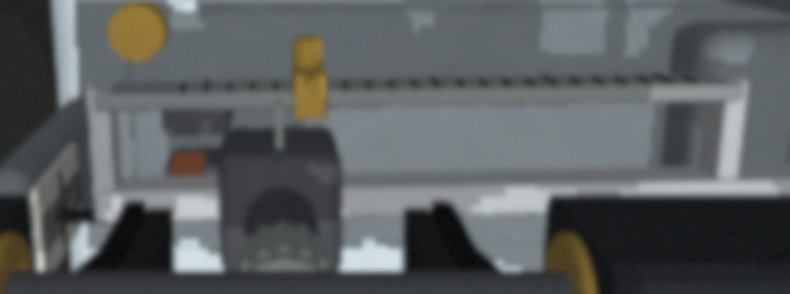

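Tilt reads about +0.02 rad, already near level, so I'll push about 3 mm farther. The tongue (279) stands about 6–7 mm outside the index (310) in w8c.

Call:
{"method": "servo_tool", "body": {
  "deltas": "0 -0.15 0 0 0 0 0.5;0 -0.1 0 0 0 0 0.5;0 -0.1 0 0 0 0 0.5;0 0 0 0 0 0 0.5;0 0.1 0 0 0 0 0.5"
}}

```text
time: 14.58
ee_pos: [0.5722, -0.1335, 0.1226]
eef_rot: [-0.0, 1.0, -0.0, 0.0]
ft_force: [-0.4, -0.0, 0.5]
width: 0.0435
```

Call:
{"method": "servo_tool", "body": {
  "deltas": "0 0.17 0 0 0 0 0.5;0 0 1 0 0 0 0.5;0 0 0.6 0 0 0 0.5;0 0.4 0 0 0 0 0.5;0 0 0 0 0 0 0.5"
}}

```text
time: 15.2
ee_pos: [0.5721, -0.1079, 0.1857]
eef_rot: [-0.002, 1.0, 0.001, -0.0]
ft_force: [-0.6, 0.4, -0.0]
width: 0.0436
```

Call:
{"method": "servo_tool", "body": {
  "deltas": "0 0 0 0 0 0 0.5;0 0 0 0 0 0 0.5;0 0 0 0 0 0 0.5;0 0 0 0 0 0 0.5;0 0 0 0 0 0 0.5"
}}

```text
time: 15.82
ee_pos: [0.5722, -0.1106, 0.1865]
eef_rot: [-0.001, 1.0, 0.0, -0.0]
ft_force: [-0.2, -0.2, 0.2]
width: 0.0433
```

Run:
```python
from h import *
np.set_printoptions(precision=3,suppress=True)
c=shot("wrist","w9",s=1.5);s=r.read_state();print(s["time"],s["ee_pos"],s["ft_force"],s["width"])
im=cv2.resize(c["color"][130:250,60:420,::-1],None,fx=2.2,fy=2.2,interpolation=2);cv2.imwrite("pics/w9c.png",im)
c=shot("scene","c9",crop=(180,140,270,230),s=6)
```

```text
15.875 [ 0.572 -0.111  0.187] [-0.619 -0.255  0.407] 0.043616899840223045
```

View pics/w9.png

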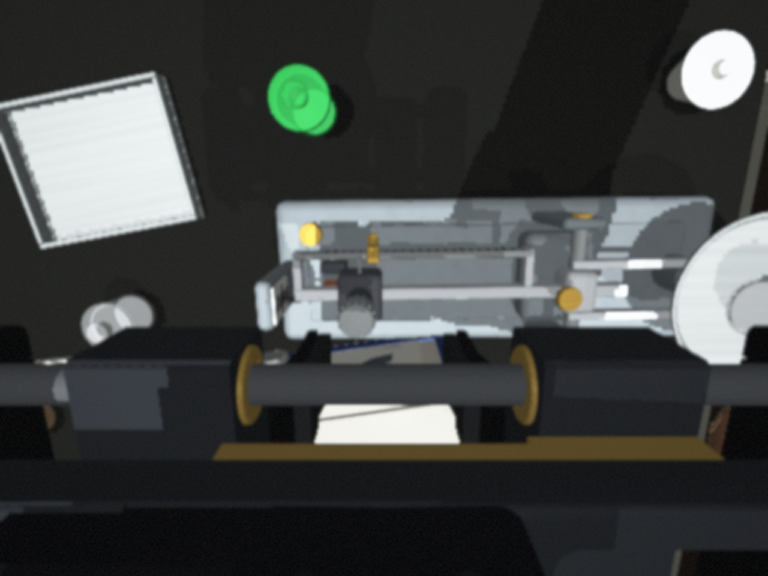

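View pics/c9.png

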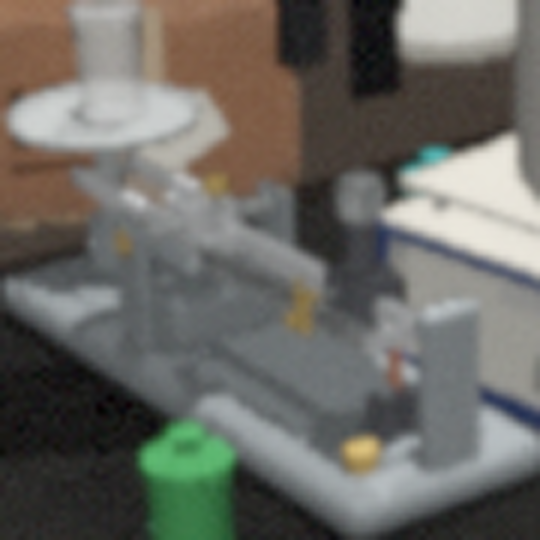

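Run:
```python
from h import *
np.set_printoptions(precision=3,suppress=True)
c=load("w9")
for v,us in ((293,(310,325,400,430,460,490,515)),(255,(320,340,400,440,480,520))):
    print(*slope(c,[(u,v) for u in us]))
print(slope(c,[(310,293),(325,293),(630,265),(655,265)]))
print("knob",pt(c,356/1.5,318/1.5),"index",pt(c,372/1.5,240/1.5),onplane(c,372/1.5,240/1.5,.088))
# pan rim / floor heights and bottle
for u,v in((700,300),(720,260),(750,240)): print(pt(c,u/1.5,v/1.5))
# tray corners rim, wrist view
for u,v in((0,105),(155,74),(201,216),(42,246)): print("tray",onplane(c,u/1.5,v/1.5,.016))
im=cv2.resize(c["color"][150:230,160:300,::-1],None,fx=5,fy=5,interpolation=2);cv2.imwrite("pics/w9c.png",im)
```

```text
0.027030811033995218 [[ 0.571 -0.155  0.086]
 [ 0.571 -0.146  0.087]
 [ 0.571 -0.102  0.086]
 [ 0.571 -0.084  0.086]
 [ 0.571 -0.066  0.084]
 [ 0.571 -0.048  0.084]
 [ 0.571 -0.033  0.084]]
0.006389564813359843 [[ 0.548 -0.149  0.085]
 [ 0.548 -0.137  0.087]
 [ 0.548 -0.102  0.087]
 [ 0.548 -0.079  0.085]
 [ 0.548 -0.055  0.085]
 [ 0.548 -0.032  0.085]]
(np.float64(0.01967535413865962), array([[ 0.571, -0.155,  0.086],
       [ 0.571, -0.146,  0.087],
       [ 0.554,  0.035,  0.083],
       [ 0.554,  0.05 ,  0.083]]))
knob [ 0.57  -0.125  0.138] index [ 0.54  -0.118  0.081] [ 0.539 -0.118  0.088]
[0.57  0.064 0.106]
[0.547 0.07  0.106]
[0.536 0.085 0.105]
tray [ 0.456 -0.375  0.016]
tray [ 0.436 -0.266  0.016]
tray [ 0.531 -0.245  0.016]
tray [ 0.553 -0.365  0.016]
```

View pics/w9c.png

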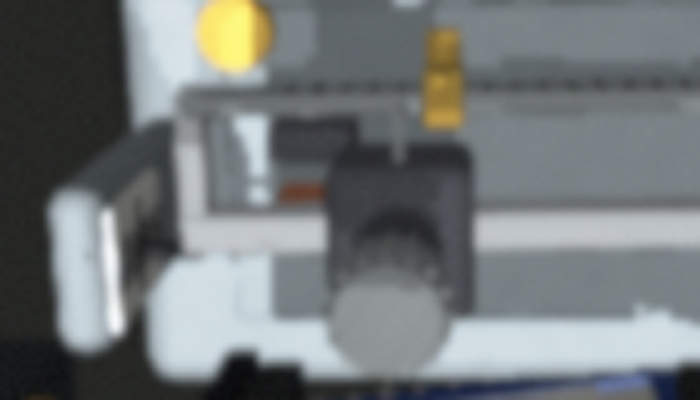

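Run:
```python
from h import *
np.set_printoptions(precision=4,suppress=True)
def cloud(c):
    v,u=np.mgrid[0:384,0:512]; z=c["z_map"].ravel(); m=z>0
    p=np.linalg.inv(c["camera_matrix"])@np.vstack([u.ravel()[m],v.ravel()[m],np.ones(m.sum())])*z[m]
    return (c["R"].T@(p-c["t"][:,None])).T
for f in("w6","w7","w8","w9","scene0","c5","c9","side0","s5"):
    X=cloud(load(f))
    o=[]
    for x0,x1 in((.567,.575),(.545,.5505)):
        m=(X[:,0]>x0)&(X[:,0]<x1)&(X[:,1]>-.152)&(X[:,1]<-.03)&(X[:,2]>.07)&(X[:,2]<.104); R=X[m]
        if len(R)<20: o.append(None); continue
        for _ in range(6):
            q=np.polyfit(R[:,1],R[:,2],1); e=R[:,2]-np.polyval(q,R[:,1]); R=R[np.abs(e)<max(.0015,1.5*np.median(np.abs(e)))]
        o.append((round(-q[0],4),len(R)))
    d=np.hypot(X[:,0]-.571,X[:,1]-.096); P=X[(d>.024)&(d<.036)&(X[:,2]>.08)&(X[:,2]<.13)]
    print(f,o,"pan z",np.median(P[:,2]) if len(P) else None,len(P))
```

```text
w6 [(np.float64(0.0821), 879), (np.float64(0.0858), 693)] pan z 0.0979870817864362 1956
w7 [(np.float64(0.0849), 988), (np.float64(0.0861), 990)] pan z 0.09789582623276694 58
w8 [(np.float64(0.0264), 951), (np.float64(0.0222), 984)] pan z None 0
w9 [(np.float64(0.0198), 697), (np.float64(0.0135), 536)] pan z 0.10470909977988335 1551
scene0 [(np.float64(-0.1215), 23), (np.float64(-0.0617), 31)] pan z 0.11254576983382444 99
c5 [(np.float64(0.0453), 28), (np.float64(0.1159), 22)] pan z 0.09681881239326422 70
c9 [(np.float64(0.0175), 33), (np.float64(0.0632), 37)] pan z 0.10327396967773161 74
side0 [(np.float64(-0.1829), 19), (np.float64(-0.0841), 18)] pan z 0.11331427767205865 69
s5 [(np.float64(0.0585), 20), (np.float64(0.0406), 14)] pan z 0.09752729979730515 44
```

Three readings (pan height from two cameras, rail slope) agree on about +0.015 rad, so the beam is level within tolerance, robot clear. In w9c the tongue at 400 stands ≈7.5 mm farther out than the index at 442, so the sample is wet and goes to the oven tray. Fetching the bottle.

Call:
{"method": "servo_tool", "body": {
  "deltas": "0 0 1 0 0 0 0.25;0 0.4 0.2 0 0 0 0.25;0 1 0 0 0 0 0.25;0 1 0 0 0 0 0.25;0 1 0 0 0 0 0.25"
}}

```text
time: 16.55
ee_pos: [0.5718, 0.0274, 0.2342]
eef_rot: [-0.001, 1.0, 0.0, -0.0]
ft_force: [1.2, -0.5, -0.1]
width: 0.065
```

Call:
{"method": "servo_tool", "body": {
  "deltas": "0 1 0 0 0 0 0.25;0 0.75 0 0 0 0 0.25;0 0 0 0 0 0 0.25"
}}

```text
time: 16.92
ee_pos: [0.5715, 0.0992, 0.2339]
eef_rot: [-0.003, 1.0, 0.0, -0.001]
ft_force: [-0.4, -0.5, -1.3]
width: 0.0653
```

Run:
```python
from h import *
np.set_printoptions(precision=3,suppress=True)
c=shot("wrist","w10",s=1.5);s=r.read_state();print(s["time"],s["ee_pos"],s["ft_force"],s["width"])
c=shot("scene","c10",crop=(150,100,260,210),s=5)
```

```text
16.975 [0.572 0.097 0.234] [ 0.373 -0.831  0.4  ] 0.06519266521703833
```

View pics/w10.png

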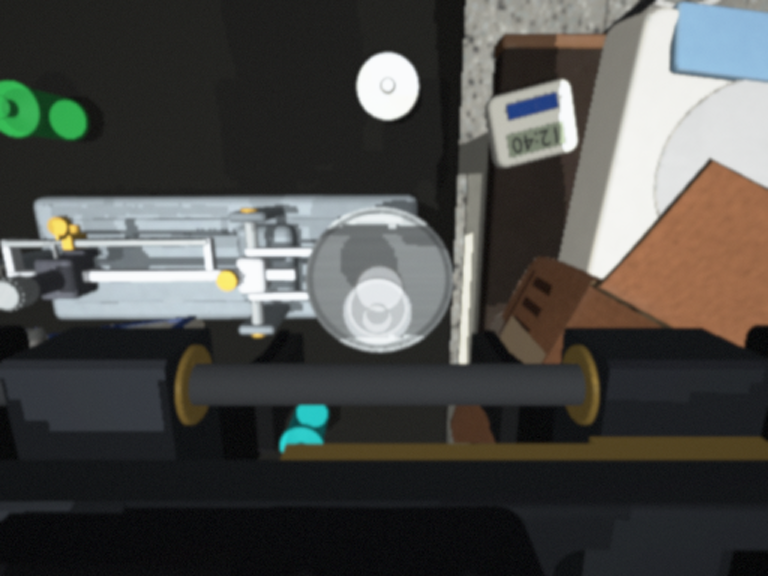

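View pics/c10.png

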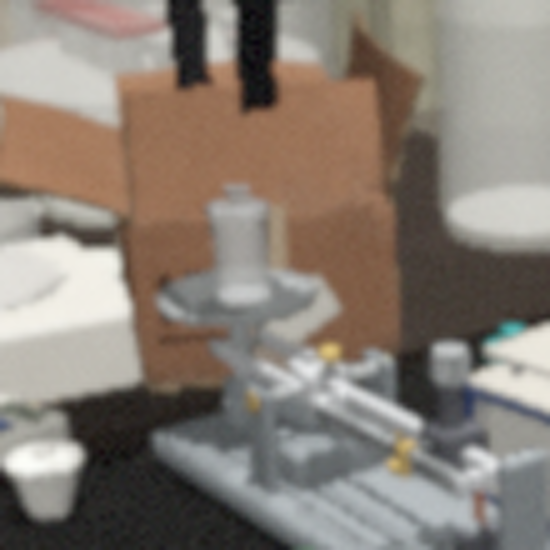

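w10: bottle lid at (377,312), centred between the fingers. Descending and gripping.

Call:
{"method": "servo_tool", "body": {
  "deltas": "0 -0.04 -1 0 0 0 0.25;0 0 -0.9 0 0 0 0.25;0 0 -0.6 0 0 0 0.25;0 0 -0.24 0 0 0 0.25;0 0 0 0 0 0 0.4"
}}

```text
time: 17.65
ee_pos: [0.5722, 0.0931, 0.125]
eef_rot: [-0.0, 1.0, -0.0, -0.0]
ft_force: [0.2, -0.4, 1.0]
width: 0.0607
```

Call:
{"method": "servo_tool", "body": {
  "deltas": "0 0 0 0 0 0 0.5;0 0 0 0 0 0 0.6;0 0 0 0 0 0 0.8;0 0 0 0 0 0 1;0 0 0 0 0 0 1",
  "newtons": 15
}}

```text
time: 18.27
ee_pos: [0.5723, 0.094, 0.1251]
eef_rot: [-0.001, 1.0, 0.0, 0.0]
ft_force: [0.9, 0.3, -0.1]
width: 0.0353
```

Call:
{"method": "servo_tool", "body": {
  "deltas": "0 0 0 0 0 0 1;0 0 0 0 0 0 1;0 0 0.2 0 0 0 1;0 0 0.4 0 0 0 1;0 0 0.5 0 0 0 1"
}}

```text
time: 18.9
ee_pos: [0.5721, 0.0936, 0.1701]
eef_rot: [-0.001, 1.0, -0.0, -0.0]
ft_force: [0.6, 0.6, -1.3]
width: 0.0356
```

Call:
{"method": "servo_tool", "body": {
  "deltas": "-0.5 0 0.7 0 0 0 1;-1 0 0.2 0 0 0 1;-1 -0.5 0 0 0 0 1;-0.5 -1 0 0 0 0 1;0 -1 0 0 0 0 1"
}}

```text
time: 19.52
ee_pos: [0.4512, -0.0071, 0.2061]
eef_rot: [-0.001, 1.0, 0.001, 0.001]
ft_force: [0.4, -0.6, -1.5]
width: 0.0356
```

Run:
```python
from h import *
np.set_printoptions(precision=3,suppress=True)
s=r.read_state();print(s["time"],s["ee_pos"],s["ft_force"],s["width"])
c=shot("scene","c11",crop=(140,80,300,280),s=2.9)
```

```text
19.525 [ 0.451 -0.007  0.206] [ 0.425 -0.61  -1.493] 0.03559574174460914
```

View pics/c11.png

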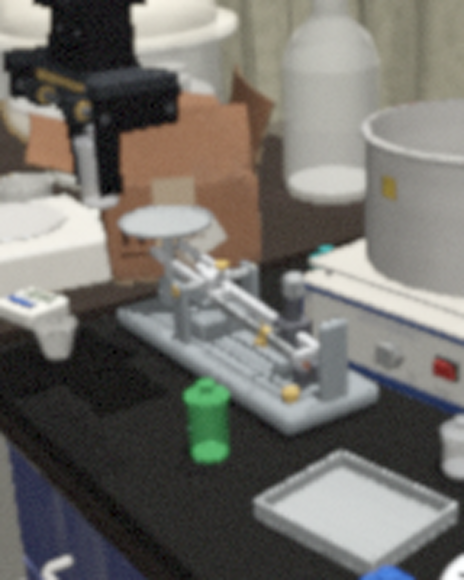

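Holding the bottle upright (c11 at (90,165)). Moving to above the tray.

Call:
{"method": "servo_tool", "body": {
  "deltas": "0.2 -1 0 0 0 0 1;0.2 -1 0 0 0 0 1;0.2 -1 0 0 0 0 1;0.2 -1 0 0 0 0 1;0.2 -1 0 0 0 0 1"
}}

```text
time: 20.2
ee_pos: [0.4926, -0.2074, 0.206]
eef_rot: [-0.001, 1.0, 0.0, 0.001]
ft_force: [-0.2, -0.2, -2.2]
width: 0.0359
```

Call:
{"method": "servo_tool", "body": {
  "deltas": "0.05 -1 0 0 0 0 1;0 -1 0 0 0 0 1;0 -0.73 0 0 0 0 1;0 0 -0.8 0 0 0 1;0 0 -0.8 0 0 0 1"
}}

```text
time: 20.82
ee_pos: [0.4945, -0.3158, 0.1412]
eef_rot: [-0.0, 1.0, -0.0, 0.001]
ft_force: [0.7, 0.3, -1.3]
width: 0.0357
```

Run:
```python
from h import *
np.set_printoptions(precision=3,suppress=True)
s=r.read_state();print(s["time"],s["ee_pos"],s["ft_force"],s["width"])
shot("scene","c12",crop=(180,140,330,300),s=3.6);shot("wrist","w12",s=1.5)
```

```text
20.825 [ 0.495 -0.316  0.141] [ 0.699  0.256 -1.336] 0.03567583388010185
```

View pics/c12.png

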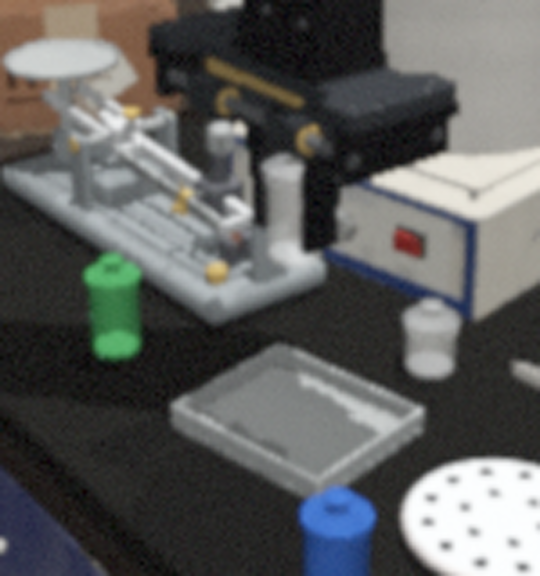

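View pics/w12.png

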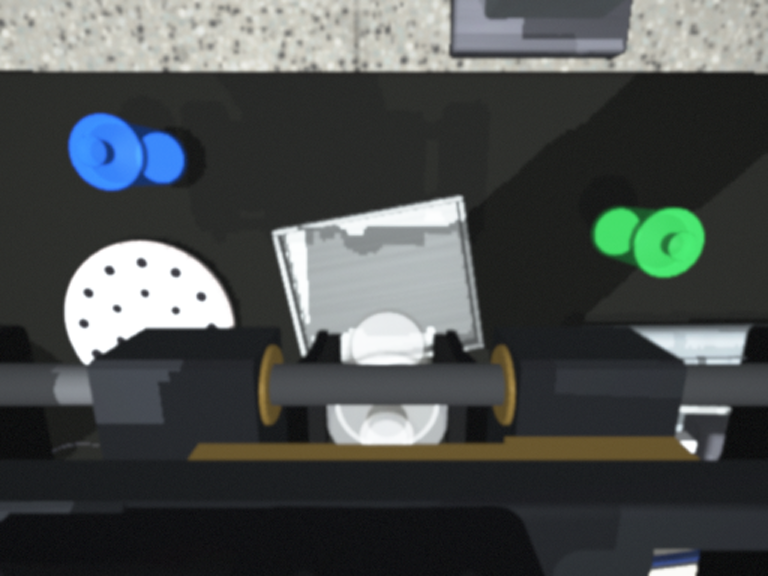

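Run:
```python
from h import *
np.set_printoptions(precision=3,suppress=True)
c=load("w12");q=[onplane(c,u/1.5,v/1.5,.016) for u,v in((275,233),(461,197),(482,346))]
print(q,(q[0]+q[2])/2,np.linalg.norm(q[0]-q[1]),np.linalg.norm(q[1]-q[2]))
```

```text
[array([ 0.458, -0.383,  0.016]), array([ 0.436, -0.268,  0.016]), array([ 0.532, -0.25 ,  0.016])] [ 0.495 -0.316  0.016] 0.11694164479674318 0.09848111257690165
```

Tray centre measured at (0.495, −0.316), right under the bottle, and its sides of 117 × 98 mm match. Lowering.

Call:
{"method": "servo_tool", "body": {
  "deltas": "0 0 -1 0 0 0 1;0 0 -0.9 0 0 0 1;0 0 -0.6 0 0 0 1;0 0 -0.3 0 0 0 1;0 0 -0.1 0 0 0 1"
}}

```text
time: 21.55
ee_pos: [0.4948, -0.3155, 0.0258]
eef_rot: [-0.001, 1.0, -0.0, 0.0]
ft_force: [-0.8, -0.4, -1.2]
width: 0.0356
```

Call:
{"method": "servo_tool", "body": {
  "deltas": "0 0 -0.03 0 0 0 1;0 0 -0.03 0 0 0 1;0 0 0 0 0 0 1"
}}

```text
time: 21.92
ee_pos: [0.4951, -0.3158, 0.024]
eef_rot: [-0.001, 1.0, -0.0, 0.001]
ft_force: [-0.9, 1.4, 6.0]
width: 0.0356
```

Contact with the tray floor (+6 N) at z ≈ 0.024. Releasing with a small opening and rising.

Call:
{"method": "servo_tool", "body": {
  "deltas": "0 0 0.02 0 0 0 0.55;0 0 0 0 0 0 0.45;0 0 0 0 0 0 0.4;0 0 0 0 0 0 0.4;0 0 0 0 0 0 0.4"
}}

```text
time: 22.55
ee_pos: [0.4941, -0.3153, 0.0233]
eef_rot: [-0.001, 1.0, 0.0, -0.0]
ft_force: [-0.0, -0.5, -0.5]
width: 0.052
```

Call:
{"method": "servo_tool", "body": {
  "deltas": "0 0 0.4 0 0 0 0.4;0 0 1 0 0 0 0.4;0 0 1 0 0 0 0.4;0 0 1 0 0 0 0.4;-1 0 0.5 0 0 0 0.4"
}}

```text
time: 23.18
ee_pos: [0.4562, -0.3157, 0.1825]
eef_rot: [-0.002, 1.0, -0.001, 0.002]
ft_force: [0.1, -0.9, 0.6]
width: 0.0522
```

Call:
{"method": "servo_tool", "body": {
  "deltas": "-0.5 0 0 0 0 0 0.4;0 0 0 0 0 0 0.4;0 0 0 0 0 0 0.4;0 0 0 0 0 0 0.4"
}}

```text
time: 23.68
ee_pos: [0.4349, -0.3151, 0.1793]
eef_rot: [-0.001, 1.0, -0.0, -0.0]
ft_force: [0.1, -0.7, -0.1]
width: 0.0518
```

Run:
```python
from h import *
np.set_printoptions(precision=3,suppress=True)
s=r.read_state();print(s["time"],s["ee_pos"],s["ft_force"],s["width"])
shot("scene","c13",crop=(180,140,330,300),s=3.6);shot("side","s13",crop=(190,140,310,290),s=3.6)
```

```text
23.675 [ 0.435 -0.315  0.179] [ 0.094 -0.671 -0.104] 0.051833839299609406
```

View pics/c13.png

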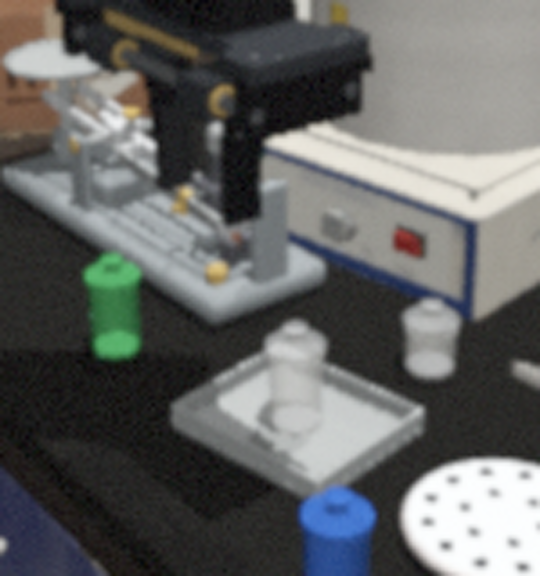

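View pics/s13.png

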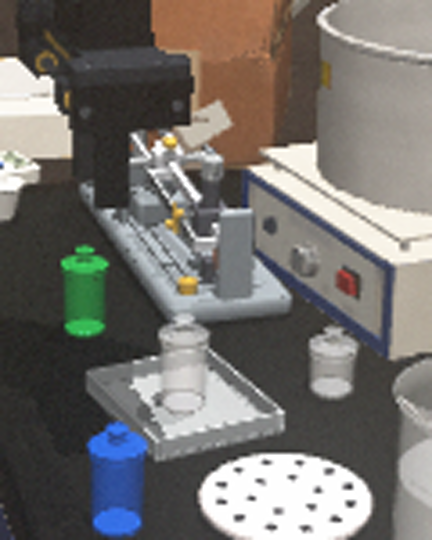

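The bottle stands upright in the middle of the tray (c13 at (296,385)), released, and the gripper is clear. Handing in.

```bash
python3 -c "
from bench import job; print(job.close_job())"
```

```text
the job is handed in; nothing more can be done
None
```

I weighed the sample, it read wet, and I put it in the steel oven tray; the job is handed in at about 24 s on the robot's clock (the limit is 67 s).

- **Weighing:** I pushed the poise out in three nudges, with the open fingers either side of the knob. With the robot clear, the beam rested at about +0.015 rad. Pan heights in two cameras put it at 0.0145 to 0.0155 rad. Rail-slope fits scattered from 0.0135 to 0.020, and one coarse three-millimetre-step fit gave 0.027. All are inside the 0.03 limit, but the beam is not dead level.
- **Decision:** the reading edge stood about 7.5 mm farther out than the limit index in the close wrist view. That is clear of the 5 mm zone where either place would count. The poise was left where it balanced.
- **Last checks:** the scene and side pictures show the bottle upright and free near the middle of the tray. I set it down with about 6 N at contact. The gripper is clear of everything. I saw no disturbance to the other things on the bench, but I did not measure their positions again.

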